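# Let a ball out of the lever dispenser and ease its lid shut

### The arm

A 6-joint arm with a two-finger parallel gripper is mounted at the origin on the work surface. World frame = base frame: x ahead of the robot, y to its left, z up, the work surface at z = 0. Lengths are in m, angles in rad, forces in N, time in s.
With the tool pointing down it reaches from about 0.35 to 0.775 m from the base axis. Payload 7.3 kg.
Tool frame: the origin (TCP) lies between the finger pads; the fingertips stand robot.tcp_to_tips ahead of it and the grasp point (between the pads) lies 2 mm behind it (robot.tcp_to_tips is the distance from the TCP to the fingertips, in m); y points along the fingers, x is the direction in which the jaws open and shut, and the axes are right-handed (so a half turn about y gives the same grasp; the last joint's range is limited). The gripper opens to 92 mm and grips with 3 to 60 N. Pads are 19 mm wide; open, the fingers measure 130 mm over their backs; the gripper's body (75 mm by 190 mm) begins 47 mm behind the grasp point.
Start: joints at [-1.302, 0.342, 1.524, -0, 1.275, -0.146], TCP at [0.212, -0.48, 0.244] pointing down, gripper open.
Joint ranges: [-2.53, 2.53], [-0.77, 2.02], [0.04, 2.7], [-1, 4.14], [0.28, 2.66], [-3.11, 3.11]. Speed limits (rad/s): [2.57, 2.57, 3.14, 3.14, 3.14, 3.14].

### API

Orientations are given as [roll, pitch, yaw] about the fixed x, y, z axes, in that order (R = Rz(yaw) Ry(pitch) Rx(roll)).
In Python, from cell import status, read_camera, get_calibration, robot gives the robot as it stands.
- The arm moves only by the shell command python3 -m creep 'ROWS' [FORCE]. ROWS is JSON, a list of rows, each an object of numbers: "dx", "dy", "dz": the shift along the tool's x, y, z in m; "rx", "ry", "rz": the turn, a rotation vector about the tool's x, y, z in rad; "gripper": the opening, from 0 (shut) to 1 (fully open). A call has 1 to 20 rows; each row is the pose to reach, as a shift and turn from the pose commanded when the call began, along the tool's axes at that moment; what a row does not reach only later rows make up. A row lasts 1/8 s, in which the tool goes at most 62.5 mm and 10.7 degrees, less where a joint would pass 70% of its speed; a pose out of reach is approached as far as the arm can. A call with a gripper value outside its range is refused whole. The fingers move at their own pace and stop on an object; FORCE is the grip in N (left out, the last holds). Time passes only in rows, so rows that repeat a pose let the fingers close. It gives the time, the measured TCP pose, the force and the opening at its end, in the units of the state.
- status.observe(): the state, without advancing time (a new reading comes with each control period).
- read_camera(name): name is "scene" or "top" or "wrist"; returns (picture, depth): 384x512x3 uint8, red, green, blue; 384x512 float32, m along the optical axis (not along the pixel's ray), 0 where there is no reading.
- get_calibration(name): a dict with "fx", "fy", "cx", "cy" (pixels), "xyz" and "rotation" of the camera in the world; the wrist camera has in their place "mount" (4x4, takes a point from camera to tool coordinates, whose origin is the TCP and whose axes are the tool frame's). Camera axes: x right, y down, z forward; pixel columns grow to the right and rows downward; lengths in m; the calibration is good to about 2 mm. A picture is of the moment at which its call begins: read the wrist's pose just before it. get_calibration takes no time and is no camera call.
- robot.hand_in(): hands the job in, once; it reports no verdict.
The state is a dict: "time": time; "qpos": joint angles; "qvel": joint speeds; "joint_efforts": joint torques, N m; "tool_pos": TCP position; "tool_rot": TCP orientation; "contact_force": force on the tool from outside, world axes, zero at the start; "torque": the same for the moment, N m; "opening": finger opening in m.
Only numpy, scipy, OpenCV 4.12 (cv2) and the standard library are available. Lean on these libraries where they do the work, as an engineer would, in place of code of your own. Each camera call takes 0.05 s, during which the arm holds its last target.

### The job

On the garage bench stands a ball dispenser: with your fingertips press its hand lever down to the stop so that the linked lid lifts, and keep it down until the ball has rolled out and lies still in the cup at the front. Then let the lever come up slowly under your finger so that the lid eases shut without slamming, and take your hand away. Work by the lever alone: do not touch or lift the ball or the lid, and leave the jar, the mug and the screwdriver where they are.

Things in the scene. Friction and masses are not known exactly. Their poses are not given: they have to be found in the camera images.
- dispenser: The ball dispenser, a grey sheet-metal box fixed to the bench, 200 mm long, 82 wide, 155 high, open on top behind the lid. Origin: centre of the box at bench level. Its x axis points to the back (the pad end of the lever), -x to the front, where a lower cup (105 mm long, walls 50 mm high) adjoins; z is up; the lever is on its +y side.
- pad_top (a point): Centre of the upper face of the black rubber press pad at the back end of the lever, 50 x 60 mm, 8 mm thick; centre 105 mm behind the back of the box, about 124 mm above the bench when up. It moves with the lever, whose horizontal pivot lies 165 mm ahead and 39 mm below it when up: pressed, the pad goes nearly straight down by about 65 mm. It tilts 0.2 rad either way at the ends.
- lever (a joint): Angle of the hand lever: 0 up (lid shut), 0.4 rad pressed to its stop (lid open). A spring brings it back up by itself, fast, if let go; pressing takes roughly 3 N at first and 6 N at the stop.
- lid: The lid, an aluminium plate 108 x 86 x 4 mm. Origin on its hinge line, its axes those of the dispenser when shut, 142 mm above the bench; shut, it slopes 45 degrees down towards the front and holds back the ball. A rod links it to the lever: it turns up about 1.0 rad as the lever is pressed (about 2.5 times the lever's angle) and falls shut with it.
- ball_center (a point): Centre of the loose yellow ball, 66 mm across, 58 g. It rests on the sloping chute in the box against the shut lid and rolls out to the front when the lid is up.
- cup_rest (a point): Fixed point in the cup at the front of the dispenser where the centre of the ball comes to lie (52 mm above the bench). The cup's inside is 80 mm wide and its floor slopes down to the front.
- jar: Bystander: a jar with a steel cap, 64 mm across, 90 mm high, origin at the centre of its underside.
- mug: Bystander: a blue mug, 80 mm across, 90 mm high, origin at the centre of its underside.
- driver: Bystander: a screwdriver lying on the bench, origin at the underside of its middle.
Not all that is in view belongs to the job. There is more than one size of the part that bears ball_center; the job needs the smallest.

How it is judged:
On the way:
1. the lever is held down near its stop (at least 0.34 rad) with the ball lying still in the cup (value of joint lever above 0.34 rad and linear speed of ball below 0.1 m/s and horizontal distance between ball_center and cup_rest below 0.02 m and distance between ball_center and cup_rest below 0.025 m), for 0.3 s.
At the end, for the whole second after the job is handed in: The lid is shut (under 0.06 rad) and the lever fully up (under 0.03 rad); the ball lies still in the cup, its centre within 20 mm sideways and 25 mm in all of its resting point; jar, mug and screwdriver are within 20 mm of where they were (value of joint lever below 0.03 rad and angle between the z axis of lid and the z axis of dispenser, either way round below 0.06 rad and linear speed of ball below 0.05 m/s and horizontal distance between ball_center and cup_rest below 0.02 m and distance between ball_center and cup_rest below 0.025 m and distance of each of jar, mug, driver from where it was at the start of the episode below 0.02 m); the robot touches nothing.
It fails at once if the lid slams: it turns shut faster than 2.5 rad/s over the last half of its fall (angular speed of lid above 2.5 rad/s and velocity of joint lever below -0.3 rad/s and value of joint lever below 0.2 rad).
It fails at once if the robot touches the lid (contact force between any of the fingers, the arm and lid above 0.5 N).
It fails at once if the ball is touched, lifted or carried (contact force between any of the fingers, the arm and ball above 0.5 N or height (world z) of ball_center above 0.14 m).
It fails at once if a bystander is moved, lifted or tipped (distance of any of jar, mug, driver from where it was at the start of the episode above 0.03 m or angle between any of jar, mug's own z axis and vertical above 0.4 rad).
It also fails if it takes over 38 s, if anything falls off the work surface, if the arm or the gripper's body presses on something with over 40 N, if the wrist force passes 120 N, or if a joint passes its speed limit or range.

## Working session

There is one attempt and no reset: what is moved stays moved. The work goes in short steps, Python scripts to look and compute and a shell command to move; the robot and the scene stay as the last step left them, time stands still between calls to the robot, and variables do not carry over. Pictures are saved under pics/ and viewed, and the job is handed in when it is done.

```bash
ls; mkdir -p pics; python3 - <<'E'
from cell import status, read_camera, get_calibration, robot
import cv2, numpy as np
s=status.observe(); print(s); print(robot.tcp_to_tips)
for n in ["scene","top"]:
    p,d=read_camera(n); cv2.imwrite(f"pics/{n}0.png",p[:,:,::-1]); np.savez(f"{n}0.npz",p=p,d=d); print(get_calibration(n))
E
```

```text
pics
{'time': 0.0, 'qpos': array([-1.30199679e+00,  3.42693693e-01,  1.52498099e+00, -7.62209000e-06,
        1.27538004e+00, -1.46024594e-01]), 'qvel': array([ 7.00765604e-04,  1.04751708e-03, -1.98232103e-03,  8.15342356e-04,
        2.28729693e-03, -5.83394294e-05]), 'joint_efforts': array([ 8.67602284e-05, -4.31247103e+01, -2.44224751e+01,  7.18830898e-02,
        5.61777223e-02, -1.28199981e-04]), 'tool_pos': array([ 0.21149993, -0.48011898,  0.24307258]), 'tool_rot': array([-1.57059080e+00,  1.44757190e-03, -1.15596982e+00]), 'contact_force': array([ 0.46851512, -0.03068081,  0.37020155]), 'torque': array([0.00296221, 0.03395597, 0.03499536]), 'opening': 0.09202638460671493}
0.017
{'fx': 452.9708141279896, 'fy': 452.9708141279896, 'cx': 253.77450016926485, 'cy': 198.73297966651197, 'xyz': array([ 1.27661751, -0.36247922,  0.73171859]), 'rotation': array([-2.22125397,  0.00609867,  1.08406215])}
{'fx': 385.810830663298, 'fy': 385.810830663298, 'cx': 245.21654967328038, 'cy': 190.30007280795493, 'xyz': array([ 0.53012586, -0.00395464,  0.90069838]), 'rotation': array([-3.10535173,  0.01661649, -1.59171299])}
```

View pics/scene0.png

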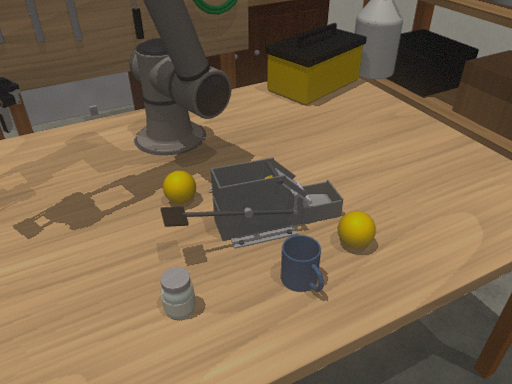

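View pics/top0.png

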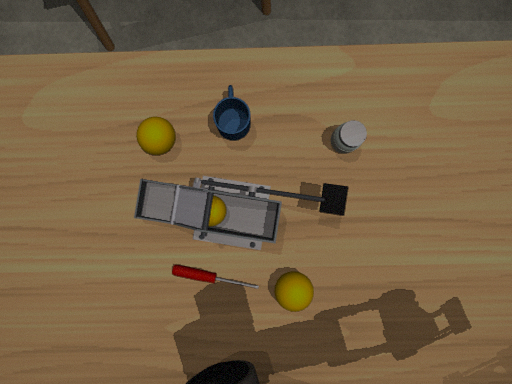

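```bash
cat > h.py <<'E'
import numpy as np, cv2
from scipy.spatial.transform import Rotation as R
from cell import status, read_camera, get_calibration, robot
def pts(name,d,cal=None):
    c=get_calibration(name); v,u=np.mgrid[:d.shape[0],:d.shape[1]]
    P=np.stack([(u-c['cx'])/c['fx']*d,(v-c['cy'])/c['fy']*d,d],-1)
    return P@R.from_euler('xyz',c['rotation']).as_matrix().T+c['xyz']
E
python3 - <<'E'
from h import *
for n in ["top","scene"]:
    z=np.load(n+"0.npz"); p,d=z['p'],z['d']; P=pts(n,d)
    hsv=cv2.cvtColor(p,cv2.COLOR_RGB2HSV)
    m=((hsv[...,0]>18)&(hsv[...,0]<32)&(hsv[...,1]>200)&(hsv[...,2]>90)).astype(np.uint8)
    k,l,st,ce=cv2.connectedComponentsWithStats(m)
    for i in range(1,k):
        if st[i,4]>60:
            q=P[l==i]; print(n,'yellow',ce[i].round(),st[i,4],q[:,2].max().round(3),np.median(q,0).round(3),np.ptp(q,axis=0).round(3))
    dark=((p.max(2)<50)&(d>0)&(P[...,2]>.1)&(P[...,2]<.14)).astype(np.uint8)
    k,l,st,ce=cv2.connectedComponentsWithStats(dark)
    for i in range(1,k):
        if st[i,4]>100:
            q=P[l==i]; print(n,'dark',ce[i].round(1),st[i],q.mean(0).round(4),np.median(q,0).round(3))
            vv,uu=np.where(l==i); print(cv2.minAreaRect(q[:,:2].astype(np.float32)))
    if n=="top":
        for u,v in [(334,199),(352,133),(233,120),(143,182),(136,218),(207,194),(280,208),(276,240),(209,231),(205,182),(320,198),(300,195)]: print(u,v,P[v,u].round(3))
        c=cv2.resize(p[160:330,120:370],None,fx=3,fy=3,interpolation=cv2.INTER_CUBIC); cv2.imwrite("pics/crop_top.png",c[:,:,::-1])
E
```

```text
top yellow [155. 134.] 1030 0.901 [0.685 0.201 0.074] [0.207 0.25  0.9  ]
top yellow [217. 212.] 328 0.901 [0.517 0.068 0.116] [0.057 0.089 0.8  ]
top yellow [295. 292.] 1050 0.901 [ 0.343 -0.091  0.075] [0.232 0.127 0.847]
top dark [328.2 198.3] [278 183  70  32 838] [ 0.5389 -0.1582  0.1205] [ 0.541 -0.164  0.122]
((0.545482337474823, -0.12556880712509155), (0.13327960669994354, 0.058255746960639954), 79.6640853881836)
top dark [249.6 231.2] [208 207  71  33 144] [0.476  0.0014 0.1203] [ 0.473 -0.004  0.121]
((0.4748300313949585, 0.006213575601577759), (0.0585099458694458, 0.14729255437850952), 16.362709045410156)
334 199 [ 0.537 -0.17   0.119]
352 133 [ 0.675 -0.218  0.092]
233 120 [0.728 0.035 0.003]
143 182 [0.585 0.239 0.04 ]
136 218 [0.505 0.253 0.049]
207 194 [0.552 0.084 0.138]
280 208 [ 0.522 -0.059  0.153]
276 240 [ 0.446 -0.059 -0.002]
209 231 [0.48  0.079 0.155]
205 182 [0.58  0.096 0.069]
320 198 [ 0.54  -0.142  0.118]
300 195 [ 0.547 -0.103  0.109]
scene yellow [312.  75.] 3014 0.732 [-0.033  0.529  0.083] [1.437 1.184 0.725]
scene yellow [179. 185.] 723 0.732 [ 0.363 -0.098  0.068] [0.955 0.309 0.71 ]
scene yellow [357. 227.] 873 0.732 [0.708 0.192 0.071] [0.612 0.6   0.695]
```

View pics/crop_top.png

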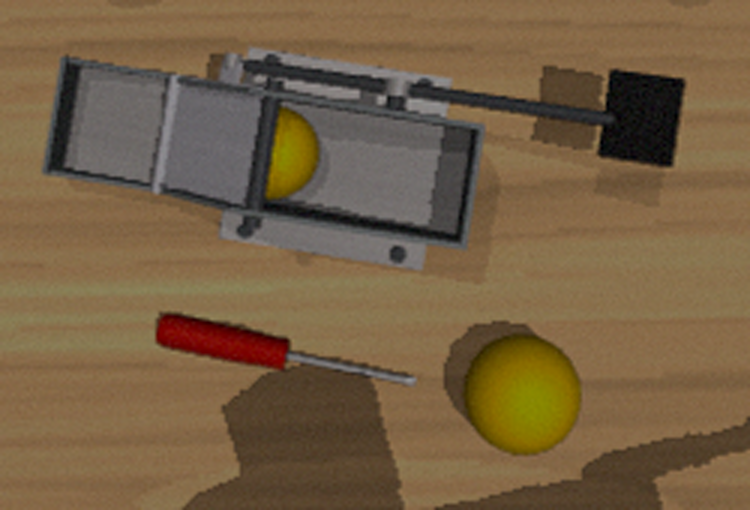

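```bash
python3 - <<'E'
from h import *
z=np.load("top0.npz"); p,d=z['p'],z['d']; P=pts("top",d)
dark=((p.max(2)<45)&(d>0)&(P[...,2]>.105)&(P[...,2]<.135)).astype(np.uint8)
dark[:,:316]=0
dark=cv2.morphologyEx(dark,cv2.MORPH_OPEN,np.ones((9,9)))
vv,uu=np.where(dark); r=cv2.minAreaRect(np.stack([uu,vv],1).astype(np.float32)); print(r,len(uu))
q=P[dark>0]; print(q.mean(0).round(4),np.median(q[:,2]), cv2.minAreaRect(q[:,:2].astype(np.float32)))
A=np.c_[q[:,:2],np.ones(len(q))]; print(np.linalg.lstsq(A,q[:,2],rcond=None)[0])
# box rim (z~.155) yaw
m=(abs(P[...,2]-.155)<.008)&(d>0); m[:,:180]=0;m[:,300:]=0;m[:170]=0;m[260:]=0
print(cv2.minAreaRect(P[m][:,:2].astype(np.float32)),m.sum())
s=status.observe(); print(R.from_euler('xyz',s['tool_rot']).as_matrix().round(3))
cal=get_calibration("wrist"); print(cal)
E
```

```text
((333.4076843261719, 198.73846435546875), (24.0627384185791, 28.652021408081055), 7.125016689300537) 655
[ 0.5378 -0.1689  0.1227] 0.1225789887808838 ((0.5378597974777222, -0.16842328011989594), (0.04630250856280327, 0.05754750221967697), 80.89647674560547)
[-0.03242864 -0.1943471   0.10729216]
((0.5096132755279541, 0.021680958569049835), (0.15663442015647888, 0.0973321944475174), 80.79369354248047) 676
[[ 0.403 -0.     0.915]
 [-0.915  0.001  0.403]
 [-0.001 -1.     0.   ]]
{'fx': 268.16475282726674, 'fy': 268.16475282726674, 'cx': 250.88860849873564, 'cy': 194.7274318592522, 'mount': array([[ 9.99999902e-01,  3.59131157e-04,  2.59014560e-04,
        -7.93632410e-04],
       [-1.45336298e-04, -2.86338211e-01,  9.58128597e-01,
        -1.39948314e-01],
       [ 4.18259598e-04, -9.58128540e-01, -2.86338131e-01,
         7.68550691e-02],
       [ 0.00000000e+00,  0.00000000e+00,  0.00000000e+00,
         1.00000000e+00]])}
```

Three yellow balls: top pixels (156,136), (295,291) and (217,212). The one in the box behind the lid, at (217,212), is the smallest (the others stand about 80 mm high) and is the one on the chute. The crop confirms this, and shows the black pad at the back of the lever at top (333,199).

```bash
cat > goal.py <<'E'
from h import *
import sys
def go(pos,yawx=-9.1):
    s=status.observe(); M=R.from_euler('xyz',s['tool_rot']).as_matrix()
    a=np.radians(yawx); x=np.array([np.cos(a),np.sin(a),0]); y=np.array([0,0,-1.]); G=np.stack([x,y,np.cross(x,y)],1)
    print('shift',(M.T@(np.array(pos)-s['tool_pos'])).round(4),'rot',R.from_matrix(M.T@G).as_rotvec().round(3),'tcp',s['tool_pos'].round(4),'F',s['contact_force'].round(2),'t',s['time'])
E
python3 -c "
from goal import *
go([.538,-.169,.19]); go([.538,-.169,.24])"
```

```text
shift [-0.1531  0.0534  0.4242] rot [-0.001 -0.997 -0.001] tcp [ 0.2115 -0.4802  0.2431] F [ 0.23 -0.5  -0.85] t 0.1
shift [-0.1532  0.0034  0.4242] rot [-0.001 -0.997 -0.001] tcp [ 0.2115 -0.4802  0.2431] F [ 0.23 -0.5  -0.85] t 0.1
```

```bash
python3 -m creep '[{"dx":-0.02,"dz":0.05,"ry":-0.12,"gripper":0},{"dx":-0.035,"dz":0.1,"ry":-0.25,"gripper":0},{"dx":-0.055,"dz":0.15,"ry":-0.37,"gripper":0},{"dx":-0.075,"dz":0.2,"ry":-0.5,"gripper":0},{"dx":-0.09,"dz":0.25,"ry":-0.62,"gripper":0},{"dx":-0.11,"dz":0.3,"ry":-0.75,"gripper":0},{"dx":-0.125,"dz":0.35,"ry":-0.87,"gripper":0},{"dx":-0.14,"dz":0.395,"ry":-0.95,"gripper":0},{"dx":-0.153,"dz":0.424,"ry":-0.997,"gripper":0},{"dx":-0.153,"dy":0.03,"dz":0.424,"ry":-0.997,"gripper":0},{"dx":-0.153,"dy":0.053,"dz":0.424,"ry":-0.997,"gripper":0},{"dx":-0.153,"dy":0.053,"dz":0.424,"ry":-0.997,"gripper":0}]' 20
python3 - <<'E'
from goal import *
s=status.observe(); go([.538,-.169,.19]); print(s['opening'])
p,d=read_camera("top"); cv2.imwrite("pics/top1.png",p[:,:,::-1])
p,d=read_camera("wrist"); cv2.imwrite("pics/wrist1.png",p[:,:,::-1])
E
```

```text
shift [-0.1531  0.0534  0.4242] rot [-0.001 -0.997 -0.001] tcp [ 0.2115 -0.4802  0.2431] F [ 0.23 -0.5  -0.85] t 0.1
0.09171073410166321invalid input at $[0]: expected keys dx, dy, dz, rx, ry, rz, gripper
```

```bash
python3 -m creep '[{"dx":-0.02,"dy":0,"dz":0.05,"rx":0,"ry":-0.12,"rz":0,"gripper":0},{"dx":-0.035,"dy":0,"dz":0.1,"rx":0,"ry":-0.25,"rz":0,"gripper":0},{"dx":-0.055,"dy":0,"dz":0.15,"rx":0,"ry":-0.37,"rz":0,"gripper":0},{"dx":-0.075,"dy":0,"dz":0.2,"rx":0,"ry":-0.5,"rz":0,"gripper":0},{"dx":-0.09,"dy":0,"dz":0.25,"rx":0,"ry":-0.62,"rz":0,"gripper":0},{"dx":-0.11,"dy":0,"dz":0.3,"rx":0,"ry":-0.75,"rz":0,"gripper":0},{"dx":-0.125,"dy":0,"dz":0.35,"rx":0,"ry":-0.87,"rz":0,"gripper":0},{"dx":-0.14,"dy":0,"dz":0.395,"rx":0,"ry":-0.95,"rz":0,"gripper":0},{"dx":-0.153,"dy":0,"dz":0.424,"rx":0,"ry":-0.997,"rz":0,"gripper":0},{"dx":-0.153,"dy":0.03,"dz":0.424,"rx":0,"ry":-0.997,"rz":0,"gripper":0},{"dx":-0.153,"dy":0.053,"dz":0.424,"rx":0,"ry":-0.997,"rz":0,"gripper":0},{"dx":-0.153,"dy":0.053,"dz":0.424,"rx":0,"ry":-0.997,"rz":0,"gripper":0}]' 20
python3 - <<'E'
from goal import *
s=status.observe(); go([.538,-.169,.19]); print(s['opening'])
p,d=read_camera("top"); cv2.imwrite("pics/top1.png",p[:,:,::-1])
p,d=read_camera("wrist"); cv2.imwrite("pics/wrist1.png",p[:,:,::-1])
E
```

```text
time: 1.7
tool_pos: [0.537, -0.169, 0.1889]
tool_rot: [-1.57, 0.004, -0.159]
contact_force: [-0.0, -1.4, 0.6]
opening: 0.0007
shift [ 0.001  -0.0011  0.0002] rot [-0.001  0.    -0.004] tcp [ 0.537  -0.169   0.1889] F [-0.03 -1.45  0.55] t 1.7
0.0006625318847187233
```

View pics/top1.png

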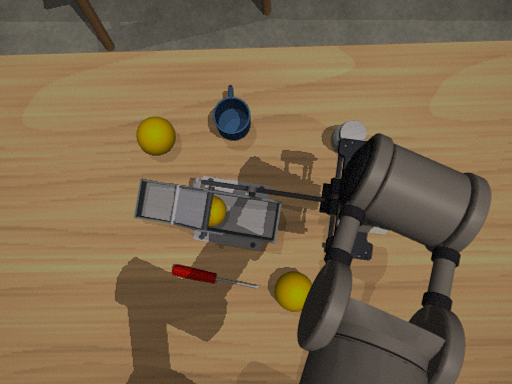

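View pics/wrist1.png

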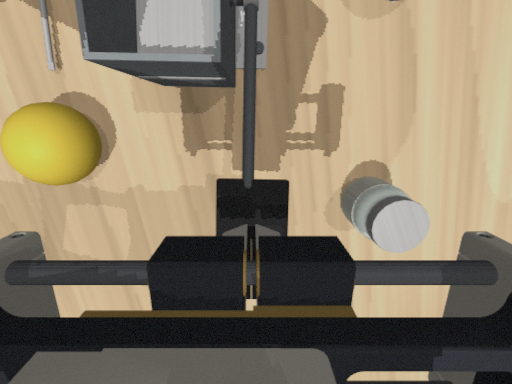

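The fingers are closed, centred sideways over the pad (wrist picture: pad at (252,205), fingers at (252,270)). The jar, at (395,230), is clear. Pressing now, in stages.

```bash
python3 -m creep '[{"dx":0.001,"dy":0.02,"dz":0,"rx":0,"ry":0,"rz":0,"gripper":0},{"dx":0.001,"dy":0.035,"dz":0,"rx":0,"ry":0,"rz":0,"gripper":0},{"dx":0.001,"dy":0.045,"dz":0,"rx":0,"ry":0,"rz":0,"gripper":0},{"dx":0.001,"dy":0.05,"dz":0,"rx":0,"ry":0,"rz":0,"gripper":0},{"dx":0.001,"dy":0.055,"dz":0,"rx":0,"ry":0,"rz":0,"gripper":0},{"dx":0.001,"dy":0.06,"dz":0,"rx":0,"ry":0,"rz":0,"gripper":0},{"dx":0.001,"dy":0.06,"dz":0,"rx":0,"ry":0,"rz":0,"gripper":0}]'
python3 - <<'E'
from goal import *
go([.538,-.169,.1235+.017])
p,d=read_camera("scene"); cv2.imwrite("pics/scene2.png",p[:,:,::-1])
E
```

```text
time: 2.68
tool_pos: [0.5392, -0.1698, 0.1306]
tool_rot: [-1.571, -0.0, -0.159]
contact_force: [1.5, -1.1, 0.9]
opening: 0.0005
shift [-0.0013 -0.0099  0.0006] rot [ 0. -0.  0.] tcp [ 0.5392 -0.1698  0.1306] F [ 1.5  -1.07  0.86] t 2.675
```

View pics/scene2.png

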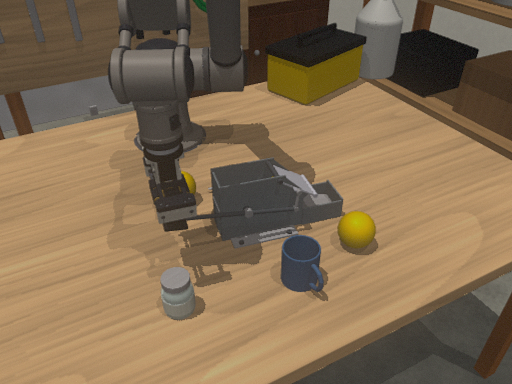

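```bash
python3 -m creep '[{"dx":0,"dy":0.008,"dz":0,"rx":0,"ry":0,"rz":0,"gripper":0},{"dx":0,"dy":0.016,"dz":0,"rx":0,"ry":0,"rz":0,"gripper":0},{"dx":0,"dy":0.024,"dz":0,"rx":0,"ry":0,"rz":0,"gripper":0},{"dx":0,"dy":0.032,"dz":0,"rx":0,"ry":0,"rz":0,"gripper":0},{"dx":0,"dy":0.04,"dz":0,"rx":0,"ry":0,"rz":0,"gripper":0},{"dx":0,"dy":0.045,"dz":0,"rx":0,"ry":0,"rz":0,"gripper":0},{"dx":0,"dy":0.05,"dz":0,"rx":0,"ry":0,"rz":0,"gripper":0},{"dx":0,"dy":0.05,"dz":0,"rx":0,"ry":0,"rz":0,"gripper":0}]'
python3 - <<'E'
from goal import *
go([.538,-.169,.075])
p,d=read_camera("scene"); cv2.imwrite("pics/scene3.png",p[:,:,::-1])
E
```

```text
time: 3.72
tool_pos: [0.5389, -0.1693, 0.0804]
tool_rot: [-1.57, 0.001, -0.159]
contact_force: [1.6, 1.4, 4.7]
opening: 0.0005
shift [-0.0009  0.0054  0.0002] rot [-0.    -0.    -0.001] tcp [ 0.5389 -0.1693  0.0804] F [1.6  1.41 4.7 ] t 3.725
```

View pics/scene3.png

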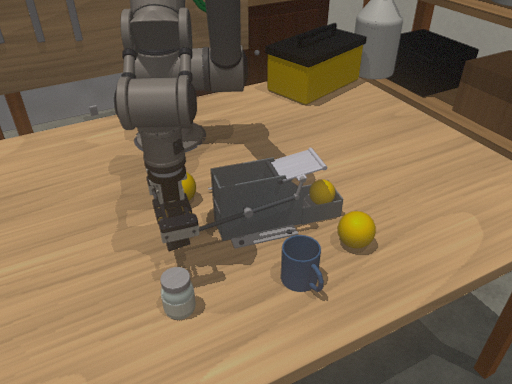

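The lid is up and the ball has rolled into the cup (322,192). Now the last few millimetres to the stop, then hold.

```bash
python3 -m creep '[{"dx":0,"dy":0.002,"dz":0,"rx":0,"ry":0,"rz":0,"gripper":0},{"dx":0,"dy":0.004,"dz":0,"rx":0,"ry":0,"rz":0,"gripper":0},{"dx":0,"dy":0.004,"dz":0,"rx":0,"ry":0,"rz":0,"gripper":0}]'
python3 -m creep '[{"dx":0,"dy":0.002,"dz":0,"rx":0,"ry":0,"rz":0,"gripper":0},{"dx":0,"dy":0.002,"dz":0,"rx":0,"ry":0,"rz":0,"gripper":0},{"dx":0,"dy":0.002,"dz":0,"rx":0,"ry":0,"rz":0,"gripper":0}]'
python3 -c "
from goal import *
go([.538,-.169,.075])"
```

```text
time: 4.15
tool_pos: [0.5388, -0.1696, 0.0767]
tool_rot: [-1.571, 0.0, -0.159]
contact_force: [0.1, 1.5, 4.4]
opening: 0.0002
time: 4.53
tool_pos: [0.5389, -0.1696, 0.0752]
tool_rot: [-1.571, 0.0, -0.159]
contact_force: [-0.4, 3.4, 8.4]
opening: 0.0006
shift [-0.001   0.0002  0.0005] rot [-0. -0. -0.] tcp [ 0.5389 -0.1696  0.0752] F [-0.42  3.36  8.45] t 4.525
```

```bash
python3 -m creep '[{"dx":0,"dy":0.001,"dz":0,"rx":0,"ry":0,"rz":0,"gripper":0},{"dx":0,"dy":0.0015,"dz":0,"rx":0,"ry":0,"rz":0,"gripper":0},{"dx":0,"dy":0.0015,"dz":0,"rx":0,"ry":0,"rz":0,"gripper":0},{"dx":0,"dy":0.0015,"dz":0,"rx":0,"ry":0,"rz":0,"gripper":0},{"dx":0,"dy":0.0015,"dz":0,"rx":0,"ry":0,"rz":0,"gripper":0},{"dx":0,"dy":0.0015,"dz":0,"rx":0,"ry":0,"rz":0,"gripper":0},{"dx":0,"dy":0.0015,"dz":0,"rx":0,"ry":0,"rz":0,"gripper":0},{"dx":0,"dy":0.0015,"dz":0,"rx":0,"ry":0,"rz":0,"gripper":0}]'
python3 - <<'E'
from goal import *
go([.538,-.169,.075])
ps=[]
for i in range(2):
    p,d=read_camera("top"); P=pts("top",d); hsv=cv2.cvtColor(p,cv2.COLOR_RGB2HSV)
    m=((hsv[...,0]>18)&(hsv[...,0]<32)&(hsv[...,1]>180)&(hsv[...,2]>80)).astype(np.uint8); m[:160]=0;m[250:]=0
    n,l,st,ce=cv2.connectedComponentsWithStats(m)
    for j in range(1,n):
        if st[j,4]>40: print(ce[j].round(1),st[j],np.median(P[l==j],0).round(3),P[l==j][:,2][P[l==j][:,2]<.3].max().round(3))
cv2.imwrite("pics/top4.png",cv2.resize(p[150:270,100:400],None,fx=2.6,fy=2.6)[:,:,::-1])
p,d=read_camera("scene"); np.savez("s4.npz",p=p,d=d); cv2.imwrite("pics/scene4.png",cv2.resize(p[120:290,130:390],None,fx=3,fy=3)[:,:,::-1])
E
```

```text
time: 5.52
tool_pos: [0.539, -0.1695, 0.0745]
tool_rot: [-1.571, -0.0, -0.159]
contact_force: [-2.2, 4.6, 14.6]
opening: 0.0005
shift [-0.001  -0.0005  0.0004] rot [-0. -0.  0.] tcp [ 0.539  -0.1695  0.0745] F [-2.16  4.63 14.59] t 5.525
[143.4 198.9] [139 187  10  25 164] [0.547 0.228 0.076] 0.084
[143.4 199. ] [139 187  10  26 167] [0.546 0.228 0.075] 0.085
```

View pics/top4.png

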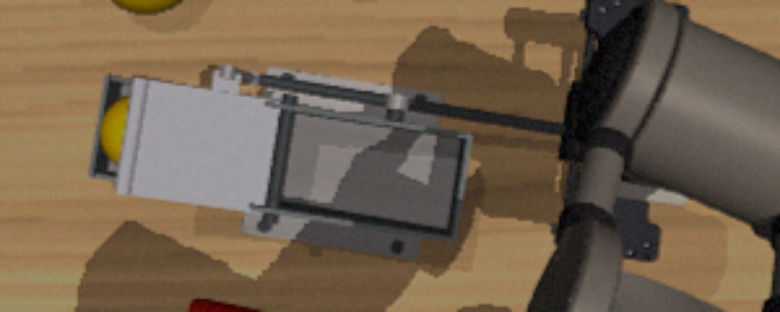

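View pics/scene4.png

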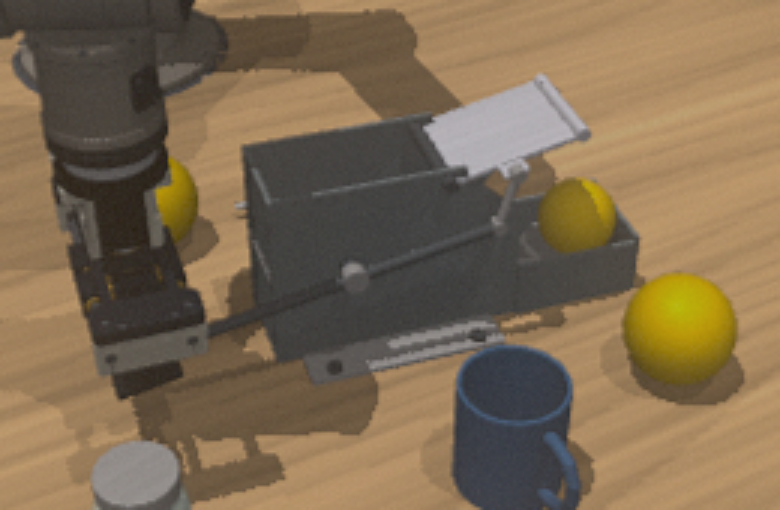

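The lever is at its stop (14.6 N, past the 6 N of the spring) and the lid is well open. The ball lies still in the cup: its top is at 0.085 m, which fits 52+33 mm, and both frames show the same pixels. Next I let the lever up slowly at about 28 mm/s.

```bash
python3 -m creep '[{"dx":0,"dy":-0.002,"dz":0,"rx":0,"ry":0,"rz":0,"gripper":0},{"dx":0,"dy":-0.005,"dz":0,"rx":0,"ry":0,"rz":0,"gripper":0},{"dx":0,"dy":-0.008,"dz":0,"rx":0,"ry":0,"rz":0,"gripper":0},{"dx":0,"dy":-0.011,"dz":0,"rx":0,"ry":0,"rz":0,"gripper":0},{"dx":0,"dy":-0.014,"dz":0,"rx":0,"ry":0,"rz":0,"gripper":0},{"dx":0,"dy":-0.017,"dz":0,"rx":0,"ry":0,"rz":0,"gripper":0},{"dx":0,"dy":-0.02,"dz":0,"rx":0,"ry":0,"rz":0,"gripper":0},{"dx":0,"dy":-0.023,"dz":0,"rx":0,"ry":0,"rz":0,"gripper":0},{"dx":0,"dy":-0.026,"dz":0,"rx":0,"ry":0,"rz":0,"gripper":0},{"dx":0,"dy":-0.029,"dz":0,"rx":0,"ry":0,"rz":0,"gripper":0},{"dx":0,"dy":-0.032,"dz":0,"rx":0,"ry":0,"rz":0,"gripper":0},{"dx":0,"dy":-0.035,"dz":0,"rx":0,"ry":0,"rz":0,"gripper":0},{"dx":0,"dy":-0.038,"dz":0,"rx":0,"ry":0,"rz":0,"gripper":0},{"dx":0,"dy":-0.041,"dz":0,"rx":0,"ry":0,"rz":0,"gripper":0},{"dx":0,"dy":-0.044,"dz":0,"rx":0,"ry":0,"rz":0,"gripper":0}]'
python3 -m creep '[{"dx":0,"dy":-0.002,"dz":0,"rx":0,"ry":0,"rz":0,"gripper":0},{"dx":0,"dy":-0.004,"dz":0,"rx":0,"ry":0,"rz":0,"gripper":0},{"dx":0,"dy":-0.006,"dz":0,"rx":0,"ry":0,"rz":0,"gripper":0},{"dx":0,"dy":-0.008,"dz":0,"rx":0,"ry":0,"rz":0,"gripper":0},{"dx":0,"dy":-0.01,"dz":0,"rx":0,"ry":0,"rz":0,"gripper":0},{"dx":0,"dy":-0.012,"dz":0,"rx":0,"ry":0,"rz":0,"gripper":0},{"dx":0,"dy":-0.014,"dz":0,"rx":0,"ry":0,"rz":0,"gripper":0},{"dx":0,"dy":-0.016,"dz":0,"rx":0,"ry":0,"rz":0,"gripper":0},{"dx":0,"dy":-0.018,"dz":0,"rx":0,"ry":0,"rz":0,"gripper":0},{"dx":0,"dy":-0.02,"dz":0,"rx":0,"ry":0,"rz":0,"gripper":0},{"dx":0,"dy":-0.022,"dz":0,"rx":0,"ry":0,"rz":0,"gripper":0},{"dx":0,"dy":-0.024,"dz":0,"rx":0,"ry":0,"rz":0,"gripper":0},{"dx":0,"dy":-0.026,"dz":0,"rx":0,"ry":0,"rz":0,"gripper":0},{"dx":0,"dy":-0.028,"dz":0,"rx":0,"ry":0,"rz":0,"gripper":0},{"dx":0,"dy":-0.03,"dz":0,"rx":0,"ry":0,"rz":0,"gripper":0}]'
python3 - <<'E'
from goal import *
go([.538,-.169,.19])
p,d=read_camera("scene"); cv2.imwrite("pics/scene5.png",cv2.resize(p[120:290,130:390],None,fx=3,fy=3)[:,:,::-1])
E
```

```text
time: 7.55
tool_pos: [0.5391, -0.1693, 0.1173]
tool_rot: [-1.57, -0.0, -0.159]
contact_force: [1.4, 1.8, 2.2]
opening: 0.0002
time: 9.43
tool_pos: [0.5388, -0.17, 0.1472]
tool_rot: [-1.571, 0.0, -0.159]
contact_force: [0.4, -0.6, 0.5]
opening: 0.0003
shift [-0.001  -0.0428  0.0008] rot [ 0. -0. -0.] tcp [ 0.5388 -0.17    0.1472] F [ 0.39 -0.58  0.49] t 9.425
```

View pics/scene5.png

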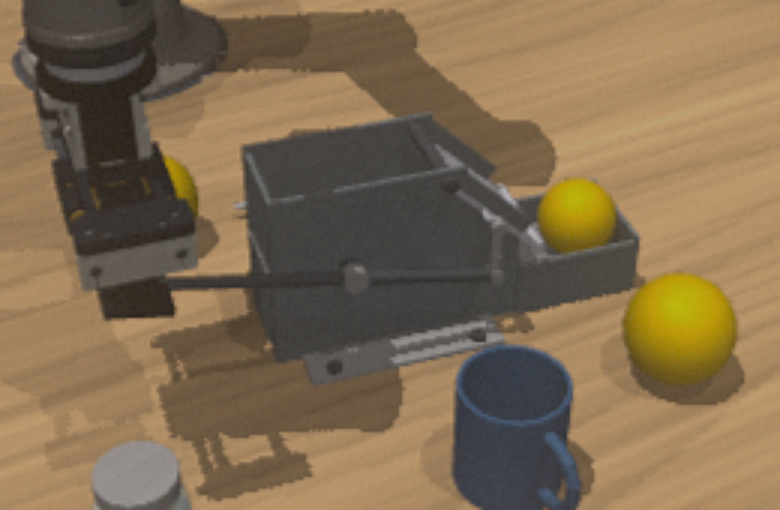

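The lid is shut and the ball is in the cup, at crop pixel (577,213). Now I withdraw, up and away from the box.

```bash
python3 -m creep '[{"dx":0,"dy":-0.02,"dz":0,"rx":0,"ry":0,"rz":0,"gripper":0},{"dx":0,"dy":-0.05,"dz":0,"rx":0,"ry":0,"rz":0,"gripper":0},{"dx":0,"dy":-0.1,"dz":0,"rx":0,"ry":0,"rz":0,"gripper":0},{"dx":-0.02,"dy":-0.1,"dz":-0.04,"rx":0,"ry":0,"rz":0,"gripper":0},{"dx":-0.04,"dy":-0.1,"dz":-0.08,"rx":0,"ry":0,"rz":0,"gripper":0},{"dx":-0.06,"dy":-0.1,"dz":-0.12,"rx":0,"ry":0,"rz":0,"gripper":0},{"dx":-0.08,"dy":-0.1,"dz":-0.16,"rx":0,"ry":0,"rz":0,"gripper":0},{"dx":-0.08,"dy":-0.1,"dz":-0.16,"rx":0,"ry":0,"rz":0,"gripper":0},{"dx":-0.08,"dy":-0.1,"dz":-0.16,"rx":0,"ry":0,"rz":0,"gripper":0}]'
python3 - <<'E'
from goal import *
go([.538,-.169,.19])
z=np.load("top0.npz"); P0=pts("top",z['d'])
for i in range(2):
    p,d=read_camera("top"); P=pts("top",d); hsv=cv2.cvtColor(p,cv2.COLOR_RGB2HSV)
    m=((hsv[...,0]>18)&(hsv[...,0]<32)&(hsv[...,1]>180)&(hsv[...,2]>80)).astype(np.uint8); m[:160]=0;m[250:]=0
    n,l,st,ce=cv2.connectedComponentsWithStats(m)
    for j in range(1,n):
        if st[j,4]>40: q=P[l==j]; q=q[q[:,2]<.3]; print('ball',ce[j].round(1),st[j,4],np.median(q,0).round(3),q[:,2].max().round(3))
# compare pixels of pad, lid, jar, mug, driver
for nm,(u0,u1,v0,v1) in dict(pad=(326,342,190,208),lid=(180,204,192,220),jar=(330,368,120,155),mug=(212,252,85,142),driver=(170,260,262,290)).items():
    a=P0[v0:v1,u0:u1,2];b=P[v0:v1,u0:u1,2]; print(nm,np.median(b-a).round(4), np.mean(abs(b-a)>.01).round(3), 'colour',np.abs(p[v0:v1,u0:u1].astype(int)-z['p'][v0:v1,u0:u1]).mean().round(1))
cv2.imwrite("pics/top6.png",p[:,:,::-1])
E
```

```text
time: 10.6
tool_pos: [0.4347, -0.3148, 0.2472]
tool_rot: [-1.57, -0.0, -0.16]
contact_force: [0.2, 0.1, -0.1]
opening: -0.0
shift [0.0788 0.0572 0.1604] rot [-0.    -0.001  0.   ] tcp [ 0.4347 -0.3148  0.2472] F [ 0.24  0.09 -0.07] t 10.6
ball [152.9 200.6] 655 [0.542 0.207 0.076] 0.087
ball [152.9 200.6] 658 [0.542 0.207 0.075] 0.086
pad 0.0006 0.01 colour 7.2
lid -0.0008 0.007 colour 4.3
jar -0.0001 0.008 colour 4.9
mug -0.0001 0.007 colour 4.7
driver 0.0 0.01 colour 17.8
```

View pics/top6.png

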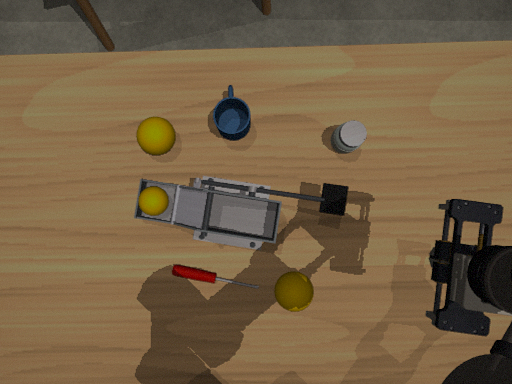

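The pad and lid are back at their starting heights (within 1 mm), the ball lies still in the cup at (153,201), and the jar, mug and screwdriver have not moved. The hand is clear, so I hand in.

```bash
python3 -c "
from cell import robot
print(robot.hand_in())"
```

```text
the job is handed in; nothing more can be done
None
```

I pressed the lever to its stop with closed fingertips on the pad and held it there until the ball lay still in the cup. I then let the lever up at about 16–28 mm/s, so the lid eased shut, withdrew the hand and handed in at about 10.7 s. No verdict was reported.

**At the stop:** the wrist force rose to about 15 N, above the 6 N spring. The ball's pixels did not change between two frames.

**Last checks before handing in:**
- **Lever and lid:** the pad and lid were within 1 mm of their starting heights.
- **Ball:** it was still in the cup, its top at about 0.086 m against the expected 0.085 m.
- **Jar, mug and screwdriver:** their depths were unchanged. The screwdriver's larger colour change is most likely the arm's shadow over it.
- **Hand:** it was clear of everything, with wrist force near zero.

No check failed. One move call was refused at first because its rows left out some keys; nothing moved, and I sent it again in full. I judged lever angle and lid speed from the tool's height and pace and from the pictures, as neither could be read directly.

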